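# Right the fallen yoghurt bottles in the lane rack

### The arm

A 6-joint arm with a two-finger parallel gripper is mounted at the origin on a cart in front of the work surface, level with it; the furniture and walls round the work are solid. World frame = base frame: x ahead of the robot, y to its left, z up, the work surface at z = 0. Lengths are in m, angles in rad, forces in N, time in s.
With the tool pointing down it reaches from about 0.425 to 0.95 m from the base axis. Payload 3.5 kg.
Tool frame: the origin (TCP) lies between the finger pads; the fingertips stand 25 mm ahead of it and the grasp point (between the pads) lies 6 mm ahead of it (ctrl.finger_overhang is the distance from the TCP to the fingertips, in m); x points along the fingers, y is the direction in which the jaws open and shut, and the axes are right-handed (so a half turn about x gives the same grasp; the last joint's range is limited). The gripper opens to 85 mm and grips with 20 to 120 N. Pads are 22 mm wide; open, the fingers measure 114 mm over their backs; the gripper's body (76 mm by 85 mm) begins 54 mm behind the grasp point. The pads swing forward as they close: fully open they stand 13 mm farther back than shut.
Start: joints at [-1.382, 0.286, 1.577, -0, 1.279, -0.15], TCP at [0.224, -0.637, 0.256] pointing down, gripper open.
Joint ranges: [-2.77, 2.77], [-0.9, 2.22], [0.21, 2.48], [-1.53, 4.67], [0.24, 2.81], [-2.84, 2.84]. Speed limits (rad/s): [2.79, 2.79, 3.14, 3.14, 3.14, 3.14].

### API

Orientations are given as a unit quaternion [x, y, z, w].
In Python, from plant import ctrl gives the robot as it stands.
- The arm moves only by the tool play_rows, never from a script. Its argument "targets" is a list of rows, each an object with "delta_pos": the shift along the world's x, y, z normalised to -1 to 1, where 1 is 1000 mm, a list of three; "delta_rot": the turn, a rotation vector about the world's x, y, z normalised to -1 to 1, where 1 is pi rad, a list of three; "claw": the finger opening in mm, from 0 to 85.4. In form: [{"delta_pos": [tx, ty, tz], "delta_rot": [wx, wy, wz], "claw": claw}, ...]. A call has 1 to 20 rows; each row is the pose to reach, as a shift and turn from the pose measured when the call began, turning the shorter way round; what a row does not reach only later rows make up. A row lasts 1/12 s, in which the tool goes at most 41.7 mm and 7.16 degrees, less where a joint would pass 70% of its speed; a pose out of reach is approached as far as the arm can. A call with a number of a shift or a turn outside -1 to 1 is refused whole. A call with a gripper value outside its range is refused whole. The fingers move at their own pace and stop on an object; "newtons" is the grip in N (left out, the last holds). Time passes only in rows, so rows that repeat a pose let the fingers close. It gives the time, the measured TCP pose, the force and the opening at its end, in the units of the state.
- ctrl.get_state(): the state, without advancing time (a new reading comes with each control period).
- ctrl.read_camera(name): name is "side" or "top"; returns the picture (400x640x3 uint8, blue, green, red); there is no depth.
- ctrl.calibration(name): a dict with "fx", "fy", "cx", "cy" (pixels), "k1" (the pictures are not rectified: a ray, as slopes to the right and down, at radius r is drawn at 1 + k1 r^2 times it, then the intrinsics apply), "camera_from_world" (4x4, takes a point from world to camera coordinates). Camera axes: x right, y down, z forward; pixel columns grow to the right and rows downward; lengths in m; the calibration is good to about 2 mm. A picture is of the moment at which its call begins. calibration takes no time and is no camera call.
- ctrl.sign_off(): hands the job in, once; it reports no verdict.
The state is a dict: "time": time; "qpos": joint angles; "dq": joint speeds; "joint_efforts": joint torques, N m; "eef_pos": TCP position; "tcp_rot": TCP orientation; "contact_force": force on the tool from outside, world axes, zero at the start; "wrist_torque": the same for the moment, N m; "opening": opening from 0.0 (shut) to 1.0 (fully open).
Only numpy, scipy, OpenCV 4.12 (cv2) and the standard library are available. Lean on these libraries where they do the work, as an engineer would, in place of code of your own. Each camera call takes 0.05 s, during which the arm holds its last target. There are 200 camera calls.

### The job

Two of the little yoghurt bottles in the display rack, the ones with the blue and the green caps, have fallen over: tip each of them up so that it stands upright on the floor of the lane it lies in. Leave the other bottles standing where they are, and do not shift the curd disc, the ink bottle or the tape roll round the rack.

Things in the scene. Friction and masses are not known exactly. Their poses are not given: they have to be found in the camera images.
- rack: fixed white rack of three lanes, 250 mm long, 178 wide. Origin: its centre, on the table top. Own +x runs along the lanes from their open mouths (x = -125) to the back wall (x = +125, 70 high). Lane centres at y = -58, 0, +58. Lane floors 20 above the table. 4 mm dividers, tops 54 above the table, flank every lane over its full length, 54 mm between them.
- rack_notch (a point): mouth of the middle lane, at rack x = -125, y = 0, table height; axes as the rack's. At each lane mouth the floor has a finger notch 44 mm wide, cut down to the table from rack x = -125 to -65, open to the front: closed fingers can reach there under the neck and cap of a bottle lying in the lane (under them about 32 mm are free above the table).
- bottle_a_mid (a point): closed white bottle, 52 mm across, 118 tall, 100 to 170 g: body radius 26 up to 66 mm, shoulder, neck radius 11.5 at 94 to 98, ribbed screw cap radius 13.5 at 98 to 118; cap and band blue. This point: its centre, 59 mm up its axis; own z runs to the cap. It has fallen over and lies on its side on the floor of one of the three lanes, cap towards the mouth of the lane, neck and cap out over the finger notch; which lane varies.
- bottle_a_foot (a point): Centre of the underside of the bottle with the blue cap; own z runs from underside to cap. At the start it is at 46 mm height and the lane beyond it is empty for 60 to 80 mm up to the bottle standing at the back; a bottle tipped up about its lower foot edge stands in that space; the foot edge grips the floor well enough to pivot there while the neck is lifted.
- bottle_b_mid (a point): closed white bottle, 52 mm across, 118 tall, 100 to 170 g: body radius 26 up to 66 mm, shoulder, neck radius 11.5 at 94 to 98, ribbed screw cap radius 13.5 at 98 to 118; cap and band green. This point: its centre, 59 mm up its axis; own z runs to the cap. It has fallen over and lies on its side on the floor of one of the three lanes, cap towards the mouth of the lane, neck and cap out over the finger notch; which lane varies.
- bottle_b_foot (a point): Centre of the underside of the bottle with the green cap; own z runs from underside to cap. At the start it is at 46 mm height and the lane beyond it is empty for 60 to 80 mm up to the bottle standing at the back; a bottle tipped up about its lower foot edge stands in that space; the foot edge grips the floor well enough to pivot there while the neck is lifted.
- bottle_c_mid (a point): closed white bottle, 52 mm across, 118 tall, 100 to 170 g: body radius 26 up to 66 mm, shoulder, neck radius 11.5 at 94 to 98, ribbed screw cap radius 13.5 at 98 to 118; cap and band red. This point: its centre, 59 mm up its axis; own z runs to the cap. It stands upright in the remaining lane; leave it standing.
- back_1_mid (a point): closed white bottle, 52 mm across, 118 tall, 100 to 170 g: body radius 26 up to 66 mm, shoulder, neck radius 11.5 at 94 to 98, ribbed screw cap radius 13.5 at 98 to 118; cap and band orange. This point: its centre, 59 mm up its axis; own z runs to the cap. It stands upright at the back of a lane (lane y = +58 mm of the rack), its centre at rack x = +92 mm; leave it standing.
- back_2_mid (a point): closed white bottle, 52 mm across, 118 tall, 100 to 170 g: body radius 26 up to 66 mm, shoulder, neck radius 11.5 at 94 to 98, ribbed screw cap radius 13.5 at 98 to 118; cap and band orange. This point: its centre, 59 mm up its axis; own z runs to the cap. It stands upright at the back of a lane (lane y = +0 mm of the rack), its centre at rack x = +92 mm; leave it standing.
- back_3_mid (a point): closed white bottle, 52 mm across, 118 tall, 100 to 170 g: body radius 26 up to 66 mm, shoulder, neck radius 11.5 at 94 to 98, ribbed screw cap radius 13.5 at 98 to 118; cap and band orange. This point: its centre, 59 mm up its axis; own z runs to the cap. It stands upright at the back of a lane (lane y = -58 mm of the rack), its centre at rack x = +92 mm; leave it standing.
- curd_wheel_mid (a point): bystander: pressed curd disc with fluted rim, cream, 112 mm across, 35 mm high, lying loose in front of the lane mouths; this point is its centre, half-way up.
- ink_bottle_mid (a point): bystander: small ink bottle, white and pink with black cap, 33 mm across, 62 mm high, standing loose on the table beside the rack on its +y side (away from the robot); this point is its centre, half-way up.
- tape_mid (a point): bystander: roll of brown tape, 96 mm across, 48 mm high, lying loose behind the back wall of the rack; this point is its centre, half-way up.
- bag_sealer: fixed obstacle, part of the stall: blue bag sealer behind the work, 121 x 452 mm, long side along the table (world y), body 60 mm high; its arm is raised at 30 degrees, hinged at the +y end, the black grip at the -y end reaching about 0.28 m above the table. Origin: under its middle, on the table.
- bag_tablet_4: fixed obstacle, part of the stall: upper one of two stacked bags of pressed cheese slabs, together about 155 mm (world y) x 235 mm (world x) and 89 mm high. Origin: under the middle of the upper bag, 45 mm above the table.
Things that resemble listed ones, but are neither listed nor needed, are in the scene too. What is shaped like the part that bears back_1_mid but yellow is not meant.

How it is judged:
At the end, for the whole second after the job is handed in: Blue- and green-capped bottles at rest, within 0.1 rad of upright, underside on the lane floor (5 mm) and within 62 mm of its start (own lane); the other four bottles within 0.1 rad of upright and 30 mm of their start; curd disc, ink bottle and tape within 20 mm of theirs (angle between each of bottle_a_mid, bottle_b_mid, bottle_c_mid, back_1_mid, back_2_mid, back_3_mid's own z axis and vertical below 0.1 rad and height (world z) of bottle_a_foot between 0.016 and 0.025 m and distance of each of bottle_a_foot, bottle_b_foot from where it was at the start of the episode below 0.062 m and linear speed of each of bottle_a, bottle_b below 0.02 m/s and height (world z) of bottle_b_foot between 0.016 and 0.025 m and distance of each of bottle_c_mid, back_1_mid, back_2_mid, back_3_mid from where it was at the start of the episode below 0.03 m and distance of each of curd_wheel_mid, ink_bottle_mid, tape_mid from where it was at the start of the episode below 0.02 m); the robot touches nothing.
It fails at once if a bottle that stood upright is knocked over (leans more than 25 degrees) (angle between any of bottle_c_mid, back_1_mid, back_2_mid, back_3_mid's own z axis and vertical above 0.44 rad).
It fails at once if the curd disc, ink bottle or tape roll is moved more than 20 mm (distance of any of curd_wheel_mid, ink_bottle_mid, tape_mid from where it was at the start of the episode above 0.02 m).
It also fails if it takes over 64 s, if anything falls off the work surface, if the arm or the gripper's body presses on something with over 40 N, if the wrist force passes 120 N, or if a joint passes its speed limit or range.

## Working session

There is one attempt and no reset: what is moved stays moved. The work goes in short steps, Python scripts to look and compute and a tool call to move; the robot and the scene stay as the last step left them, time stands still between calls to the robot, and variables do not carry over. Pictures are saved under pics/ and viewed, about 8 in all and at most 12, crops included, and the job is handed in when it is done.

Besides the shell and the picture viewer there is one more tool, called as name([rows], argument=value, ...), one row to a line, values as JSON. play_rows: Moves the arm, as the interface text tells. Its arguments: {"type":"object","properties":{"targets":{"type":"array"},"newtons":{"type":"number"}},"required":["targets"]}

```bash
mkdir -p pics; python3 - <<'E'
from plant import ctrl
import cv2,numpy as np
s=ctrl.get_state();print(s)
for n in("side","top"):
    cv2.imwrite(f"pics/{n}0.png",ctrl.read_camera(n))
    c=ctrl.calibration(n);print(n,{k:(np.round(v,4).tolist() if k[0:3]=='cam' else v) for k,v in c.items()})
E
```

```text
{'time': 0.0, 'qpos': array([-1.38203454e+00,  2.87182548e-01,  1.57820351e+00,  3.17481158e-06,
        1.27855458e+00, -1.50007311e-01]), 'dq': array([-0.00050463, -0.00028425, -0.00068988, -0.00300301,  0.0007378 ,
       -0.0008545 ]), 'joint_efforts': array([-3.44250575e-04, -4.05979729e+01, -2.92626804e+01, -1.46777616e-04,
        5.87197370e-03, -7.35774620e-06]), 'eef_pos': array([ 0.22423052, -0.63603237,  0.25492148]), 'tcp_rot': array([-0.69697173, -0.12003065,  0.69700175, -0.11837064]), 'contact_force': array([0.44681784, 0.55327085, 0.00791751]), 'wrist_torque': array([ 0.02322973,  0.0331271 , -0.00218589]), 'opening': 0.9968656322911573}
side {'fx': 492.6471959528517, 'fy': 492.6471959528517, 'cx': 325.54144071196635, 'cy': 200.96627073033412, 'k1': 0.04646623215795534, 'camera_from_world': [[0.9998, 0.0191, -0.006, -0.5387], [0.0049, -0.526, -0.8505, 0.2145], [-0.0194, 0.8503, -0.526, 1.1685], [0.0, 0.0, 0.0, 1.0]]}
top {'fx': 400.71437032346154, 'fy': 400.71437032346154, 'cx': 323.7142286244888, 'cy': 204.4578306960456, 'k1': -0.09429569653118025, 'camera_from_world': [[-0.0059, -0.9999, -0.0112, 0.2497], [-0.9814, 0.0079, -0.192, 0.5387], [0.1921, 0.0099, -0.9813, 1.1691], [0.0, 0.0, 0.0, 1.0]]}
```

View pics/side0.png

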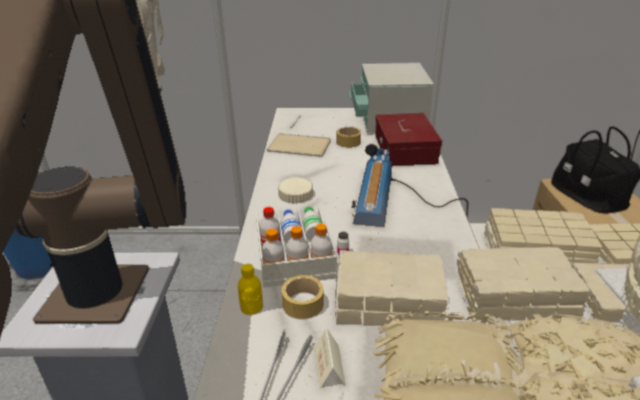

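View pics/top0.png

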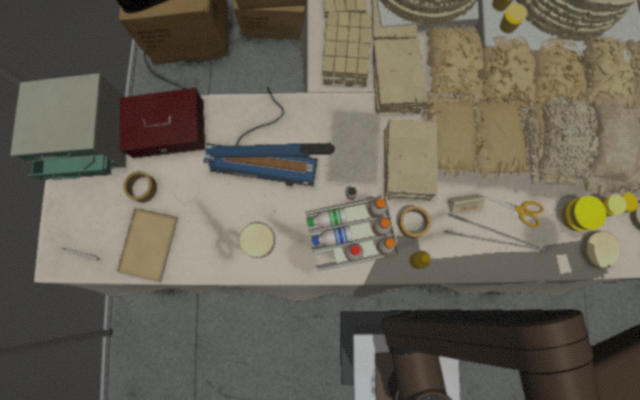

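```bash
cat > h.py <<'E'
import numpy as np,cv2
from plant import ctrl
def ray(n,px):
    c=ctrl.calibration(n);d=np.array([(px[0]-c['cx'])/c['fx'],(px[1]-c['cy'])/c['fy']])
    u=d.copy()
    for _ in range(20):u=d/(1+c['k1']*(u@u))
    T=np.array(c['camera_from_world']);R=T[:3,:3]
    return -R.T@T[:3,3],R.T@np.array([u[0],u[1],1.])
def plane(n,px,z):
    o,d=ray(n,px);return o+d*(z-o[2])/d[2]
def two(p,q):
    o1,d1=ray('top',p);o2,d2=ray('side',q)
    t=np.linalg.lstsq(np.c_[d1,-d2],o2-o1,rcond=None)[0]
    a,b=o1+d1*t[0],o2+d2*t[1];return (a+b)/2,np.linalg.norm(a-b)
def proj(n,P):
    c=ctrl.calibration(n);T=np.array(c['camera_from_world']);p=T[:3,:3]@P+T[:3,3];u=p[:2]/p[2]
    u=u*(1+c['k1']*(u@u));return u*c['fx']+[c['cx'],c['cy']]
def blobs(n,im,h0,h1,box,smin=110,amin=6):
    hs=cv2.cvtColor(im,cv2.COLOR_BGR2HSV);m=cv2.inRange(hs,(h0,smin,40),(h1,255,255))
    x0,y0,x1,y1=box;k=np.zeros_like(m);k[y0:y1,x0:x1]=m[y0:y1,x0:x1]
    N,l,s,c=cv2.connectedComponentsWithStats(k)
    return [(s[i].tolist(),np.round(c[i],1).tolist()) for i in range(1,N) if s[i,4]>=amin]
E
python3 - <<'E'
from h import *
T=cv2.imread('pics/top0.png');S=cv2.imread('pics/side0.png')
tb=(295,185,410,275);sb=(250,195,345,285)
for nm,a,b in(('red/or',0,14),('red2',172,180),('green',45,85),('blue',100,128)):
    print(nm,'T',blobs('top',T,a,b,tb),'\n   S',blobs('side',S,a,b,sb))
a=cv2.resize(T[190:275,300:405],None,fx=6,fy=6,interpolation=3);b=cv2.resize(S[195:285,250:350],None,fx=6,fy=6,interpolation=3)
cv2.imwrite('pics/ct.png',a);cv2.imwrite('pics/cs.png',b)
E
```

```text
red/or T [([375, 198, 11, 11, 70], [380.2, 202.8]), ([380, 218, 10, 10, 64], [384.8, 222.2]), ([385, 238, 10, 10, 53], [389.7, 242.0]), ([350, 245, 11, 10, 83], [355.2, 249.6])] 
   S [([263, 207, 11, 11, 101], [268.3, 211.9]), ([315, 224, 12, 12, 70], [320.5, 231.5]), ([292, 226, 9, 2, 9], [296.0, 226.2]), ([261, 228, 19, 14, 89], [272.0, 236.4]), ([290, 229, 12, 10, 43], [296.3, 234.9]), ([261, 239, 4, 5, 13], [262.3, 240.7]), ([312, 253, 7, 4, 10], [314.5, 255.0]), ([303, 255, 5, 3, 8], [305.4, 256.4]), ([278, 257, 6, 4, 10], [281.2, 259.0]), ([287, 256, 6, 3, 8], [289.2, 257.2]), ([263, 258, 9, 5, 16], [266.2, 260.8])]
red2 T [] 
   S []
green T [([333, 210, 5, 14, 32], [335.0, 217.1]), ([308, 218, 5, 8, 30], [310.1, 221.6])] 
   S [([305, 207, 7, 4, 13], [307.7, 208.4]), ([306, 218, 11, 4, 17], [311.4, 219.0])]
blue T [([338, 228, 5, 15, 43], [340.3, 235.3]), ([313, 237, 6, 8, 39], [315.4, 240.3])] 
   S [([284, 210, 7, 5, 16], [286.8, 211.5]), ([282, 221, 17, 7, 27], [290.5, 222.4])]
```

View pics/ct.png

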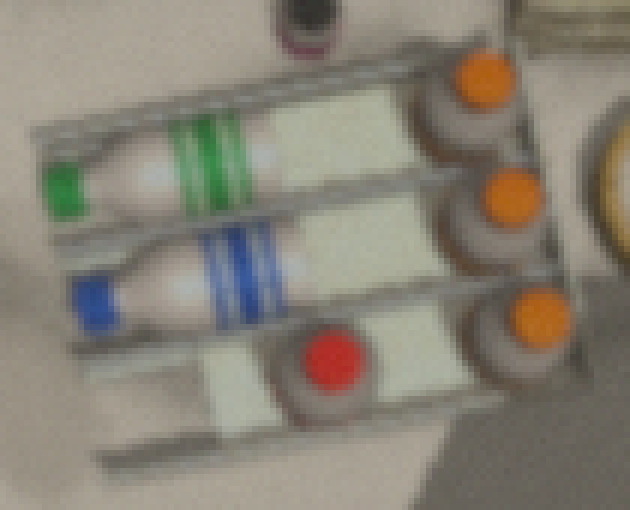

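View pics/cs.png

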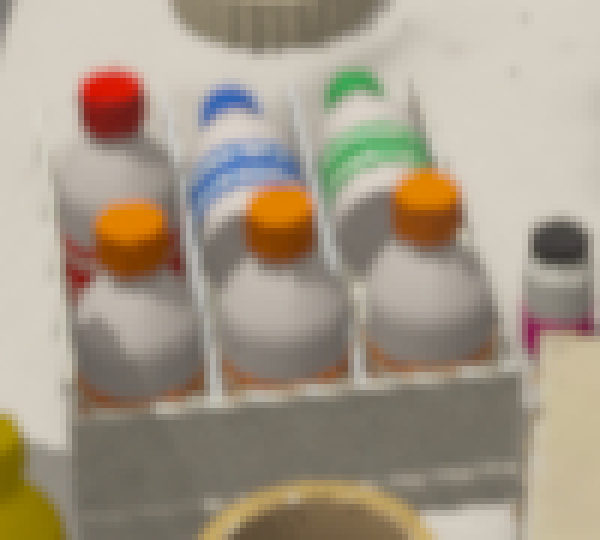

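```bash
python3 - <<'E'
from h import *
np.set_printoptions(precision=4,suppress=True)
oc=[plane('top',p,.135) for p in((380.2,202.8),(384.8,222.2),(389.7,242.0))]
print('orange',*oc)
for p,q in (((380.2,202.8),(320.5,231.5)),((384.8,222.2),(296.3,234)),((389.7,242),(272,236.4)),((355.2,249.6),(268.3,211.9))): print('two',*two(p,q))
mo=[plane('top',p,.054) for p in((306.2,211.5),(309.2,230.5),(312.2,248.8),(316.2,267))]
print('mouth',*mo)
m=np.mean(mo,0);b=np.mean(oc,0);print('axis len',np.linalg.norm((b-m)[:2]),'expect 217')
ax=(b-m)[:2];ax/=np.linalg.norm(ax);lat=np.array([-ax[1],ax[0]])
print('ax',ax,'lat',lat,'yaw',np.arctan2(ax[1],ax[0]),'latfromorange',(oc[0]-oc[2])[:2]/116)
c=(b[:2]-ax*.092+m[:2]+ax*.125)/2;print('centre',c)
for nm,p,z in(('gcap',(310.1,221.6),.046),('bcap',(315.4,240.3),.046),('gcaptop',(310.1,221.6),.055),('bcaptop',(315.4,240.3),.055),('gband',(335,217.1),.07),('bband',(340.3,235.3),.07),('red',(355.2,249.6),.138),('curd',(256,240),.03)):
    P=plane('top',p,z);print(nm,P,'rack',ax@(P[:2]-c),lat@(P[:2]-c))
E
```

```text
orange [0.528  0.0842 0.135 ] [0.472 0.073 0.135] [0.416  0.0611 0.135 ]
two [0.5284 0.082  0.1204] 0.0048266197369358325
two [0.4719 0.0706 0.1208] 0.004598108583855378
two [0.4156 0.0588 0.1218] 0.0033638143418304937
two [0.3952 0.1573 0.1255] 0.0025079515717759946
mouth [0.5189 0.2993 0.054 ] [0.4607 0.2901 0.054 ] [0.4055 0.2811 0.054 ] [0.3514 0.2693 0.054 ]
axis len 0.21554564802806134 expect 217
ax [ 0.1757 -0.9844] lat [0.9844 0.1757] yaw -1.3941496487712408 latfromorange [0.001  0.0002]
centre [0.4559 0.1626]
gcap [0.489  0.2878 0.046 ] rack -0.11739769141854454 0.05451456771714179
bcap [0.4317 0.2718 0.046 ] rack -0.11167160778292504 -0.004648388300936446
gcaptop [0.4876 0.2874 0.055 ] rack -0.11724203767517642 0.05309757978699139
bcaptop [0.4308 0.2715 0.055 ] rack -0.11155863250806326 -0.0056244143947184865
gband [0.4984 0.2122 0.07  ] rack -0.041352438265959995 0.050482508254416886
bband [0.4436 0.1971 0.07  ] rack -0.03610292820002506 -0.006123304877032284
red [0.3954 0.1584 0.138 ] rack -0.006414970470286891 -0.06038269596585478
curd [0.4353 0.455  0.03  ] rack -0.29144184414460367 0.031090640157529853
```

```bash
cat >> h.py <<'E'
from scipy.spatial.transform import Rotation as Ro
AX=np.array([.194,-.981,0]);LAT=np.array([.981,.194,0]);Z=np.array([0,0,1.])
def target(p,s=1):
    d=np.cos(p)*AX-np.sin(p)*Z;y=s*LAT;return Ro.from_matrix(np.c_[d,y,np.cross(d,y)])
def need(P,p,s=1):
    st=ctrl.get_state();R=Ro.from_quat(st['tcp_rot'])
    return np.round(np.asarray(P)-st['eef_pos'],4),np.round((target(p,s)*R.inv()).as_rotvec()/np.pi,4)
E
python3 - <<'E'
from h import *
np.set_printoptions(precision=3,suppress=True)
s=ctrl.get_state();q=s['qpos'];R=Ro.from_quat(s['tcp_rot']).as_matrix();print(R)
M=Ro.from_euler('ZYZYZ',[q[0],q[1]+q[2],q[3],q[4],q[5]]).as_matrix();C=M.T@R;print('const',C)
# wrist model prediction for targets
a=2.15
for p in(90,60,40):
  for sg in(1,-1):
    W=Ro.from_euler('ZY',[.74,a]).as_matrix().T@target(np.radians(p),sg).as_matrix()@C.T
    print(p,sg,Ro.from_matrix(W).as_euler('ZYZ'),need([0,0,0],np.radians(p),sg)[1])
E
```

```text
[[-0.     0.332 -0.943]
 [ 0.002 -0.943 -0.332]
 [-1.    -0.002 -0.   ]]Traceback (most recent call last):
  File "<stdin>", line 4, in <module>
  File "scipy/spatial/transform/_rotation.pyx", line 1413, in scipy.spatial.transform._rotation.Rotation.from_euler
ValueError: Expected axis specification to be a non-empty string of upto 3 characters, got ZYZYZ
```

```bash
python3 - <<'E'
from h import *
np.set_printoptions(precision=3,suppress=True)
s=ctrl.get_state();q=s['qpos'];R=Ro.from_quat(s['tcp_rot']).as_matrix()
M=(Ro.from_euler('ZY',[q[0],q[1]+q[2]])*Ro.from_euler('ZYZ',q[3:])).as_matrix();C=M.T@R;print('const',C)
a=2.15
for p in(90,60,40):
  for sg in(1,-1):
    W=Ro.from_euler('ZY',[.74,a]).as_matrix().T@target(np.radians(p),sg).as_matrix()@C.T
    print(p,sg,Ro.from_matrix(W).as_euler('ZYZ'),need([0,0,0],np.radians(p),sg)[1])
for n,P in(('b',[.432,.272,0]),('g',[.489,.288,0])): print(n,'standoff',np.array(P)-.09*AX)
E
```

```text
const [[ 0. -1. -0.]
 [ 0.  0. -1.]
 [ 1.  0.  0.]]
90 1 [-0.     0.992  0.545] [-0.001 -0.001  0.454]
90 -1 [ 0.     0.992 -2.597] [-0.001  0.001 -0.546]
60 1 [-0.458  1.311  0.737] [-0.158  0.089  0.443]
60 -1 [-0.458  1.311 -2.405] [-0.094 -0.163 -0.532]
40 1 [-0.715  1.551  0.773] [-0.262  0.149  0.423]
40 -1 [-0.715  1.551 -2.369] [-0.156 -0.271 -0.507]
b standoff [0.415 0.36  0.   ]
g standoff [0.472 0.376 0.   ]
```

play_rows([
  {"delta_pos": [0.09, 0.08, 0.04], "delta_rot": [0, 0, 0.05], "claw": 0},
  {"delta_pos": [0.17, 0.14, 0.08], "delta_rot": [0, 0, 0.1], "claw": 0},
  {"delta_pos": [0.25, 0.22, 0.1], "delta_rot": [0, 0, 0.15], "claw": 0},
  {"delta_pos": [0.33, 0.29, 0.1], "delta_rot": [0, 0, 0.2], "claw": 0},
  {"delta_pos": [0.33, 0.29, 0.1], "delta_rot": [0, 0, 0.2], "claw": 0},
  {"delta_pos": [0.33, 0.29, 0.1], "delta_rot": [0, 0, 0.2], "claw": 0},
  {"delta_pos": [0.33, 0.29, 0.1], "delta_rot": [0, 0, 0.2], "claw": 0},
  {"delta_pos": [0.33, 0.29, 0.1], "delta_rot": [0, 0, 0.2], "claw": 0},
  {"delta_pos": [0.33, 0.29, 0.1], "delta_rot": [0, 0, 0.2], "claw": 0},
  {"delta_pos": [0.33, 0.29, 0.1], "delta_rot": [0, 0, 0.2], "claw": 0},
  {"delta_pos": [0.33, 0.29, 0.1], "delta_rot": [0, 0, 0.2], "claw": 0},
  {"delta_pos": [0.33, 0.29, 0.1], "delta_rot": [0, 0, 0.2], "claw": 0},
  {"delta_pos": [0.33, 0.29, 0.1], "delta_rot": [0, 0, 0.2], "claw": 0},
  {"delta_pos": [0.33, 0.29, 0.1], "delta_rot": [0, 0, 0.2], "claw": 0},
], newtons=20)

```text
time: 1.27
eef_pos: [0.5539, -0.3461, 0.3541]
tcp_rot: [-0.625, -0.33, 0.627, -0.328]
contact_force: [-0.6, -0.6, 0.1]
opening: -0.001
```

play_rows([
  {"delta_pos": [-0.01, 0.04, 0], "delta_rot": [0, 0, 0.02], "claw": 0},
  {"delta_pos": [-0.02, 0.08, 0], "delta_rot": [0, 0, 0.04], "claw": 0},
  {"delta_pos": [-0.03, 0.12, 0], "delta_rot": [0, 0, 0.06], "claw": 0},
  {"delta_pos": [-0.03, 0.16, 0], "delta_rot": [0, 0, 0.08], "claw": 0},
  {"delta_pos": [-0.04, 0.2, 0], "delta_rot": [0, 0, 0.1], "claw": 0},
  {"delta_pos": [-0.05, 0.24, 0], "delta_rot": [0, 0, 0.12], "claw": 0},
  {"delta_pos": [-0.06, 0.28, 0], "delta_rot": [0, 0, 0.14], "claw": 0},
  {"delta_pos": [-0.07, 0.32, 0], "delta_rot": [0, 0, 0.16], "claw": 0},
  {"delta_pos": [-0.07, 0.36, 0], "delta_rot": [0, 0, 0.18], "claw": 0},
  {"delta_pos": [-0.08, 0.4, 0], "delta_rot": [0, 0, 0.2], "claw": 0},
  {"delta_pos": [-0.09, 0.44, 0], "delta_rot": [0, 0, 0.22], "claw": 0},
  {"delta_pos": [-0.1, 0.48, 0], "delta_rot": [0, 0, 0.25], "claw": 0},
  {"delta_pos": [-0.1, 0.52, 0], "delta_rot": [0, 0, 0.25], "claw": 0},
  {"delta_pos": [-0.11, 0.56, 0], "delta_rot": [0, 0, 0.25], "claw": 0},
  {"delta_pos": [-0.12, 0.6, 0], "delta_rot": [0, 0, 0.25], "claw": 0},
  {"delta_pos": [-0.12, 0.64, 0], "delta_rot": [0, 0, 0.25], "claw": 0},
  {"delta_pos": [-0.13, 0.68, 0], "delta_rot": [0, 0, 0.25], "claw": 0},
  {"delta_pos": [-0.13, 0.71, 0], "delta_rot": [0, 0, 0.25], "claw": 0},
  {"delta_pos": [-0.13, 0.71, 0], "delta_rot": [0, 0, 0.25], "claw": 0},
  {"delta_pos": [-0.13, 0.71, 0], "delta_rot": [0, 0, 0.25], "claw": 0},
])

```text
time: 2.93
eef_pos: [0.424, 0.3635, 0.353]
tcp_rot: [0.451, 0.544, -0.454, 0.543]
contact_force: [0.2, -1.1, 0.0]
opening: -0.001
```

```bash
python3 - <<'E'
from h import *
s=ctrl.get_state();print(s['time'],s['qpos'],s['eef_pos'],s['opening'],s['contact_force'],need([.415,.36,.20],np.radians(40)))
E
```

```text
2.9333 [ 5.26920664e-01 -2.80579911e-02  1.74871208e+00  3.48060713e-04
  1.42671306e+00  3.44480394e-01] [0.42400079 0.36350176 0.35298745] -0.0014886157593219536 [ 0.22047409 -1.10554857  0.04355591] (array([-0.009 , -0.0035, -0.153 ]), array([-0.272 , -0.0537,  0.0046]))
```

play_rows([
  {"delta_pos": [0, 0, -0.03], "delta_rot": [-0.04, -0.008, 0], "claw": 0},
  {"delta_pos": [0, 0, -0.06], "delta_rot": [-0.08, -0.016, 0], "claw": 0},
  {"delta_pos": [0, 0, -0.08], "delta_rot": [-0.11, -0.022, 0], "claw": 0},
  {"delta_pos": [-0.01, 0, -0.1], "delta_rot": [-0.15, -0.03, 0], "claw": 0},
  {"delta_pos": [-0.01, 0, -0.12], "delta_rot": [-0.19, -0.038, 0], "claw": 0},
  {"delta_pos": [-0.01, 0, -0.13], "delta_rot": [-0.23, -0.046, 0], "claw": 0},
  {"delta_pos": [-0.01, 0, -0.15], "delta_rot": [-0.272, -0.054, 0.005], "claw": 0},
  {"delta_pos": [-0.01, 0, -0.15], "delta_rot": [-0.272, -0.054, 0.005], "claw": 0},
  {"delta_pos": [-0.01, 0, -0.15], "delta_rot": [-0.272, -0.054, 0.005], "claw": 0},
  {"delta_pos": [-0.01, 0, -0.15], "delta_rot": [-0.272, -0.054, 0.005], "claw": 0},
])

```text
time: 3.77
eef_pos: [0.415, 0.3624, 0.204]
tcp_rot: [0.218, 0.264, -0.597, 0.726]
contact_force: [-0.0, -0.9, 0.9]
opening: -0.001
```

```bash
cat >> h.py <<'E'
def ktip(st):
    d=Ro.from_quat(st['tcp_rot']).as_matrix()[:,0];return st['eef_pos']+.025*d
def arc(cap,th,p=np.radians(40),e=.013,down=0,hb=.011):
    """TCP for bottle angle th (rad); cap = xy of cap middle"""
    rim0=np.array([cap[0],cap[1],0])-.010*AX; piv=rim0+.118*AX+.020*Z
    u=lambda t:-np.cos(t)*AX+np.sin(t)*Z; v=lambda t:np.sin(t)*AX+np.cos(t)*Z
    d=np.cos(p)*AX-np.sin(p)*Z
    K=piv+(.118*u(th)+e*d if th<p else (.118-e)*u(th))+.0125*v(th)
    return K-hb*v(p)-.025*d-down*Z
E
python3 - <<'E'
from h import *
np.set_printoptions(precision=4,suppress=True)
s=ctrl.get_state();print(s['qpos'],s['eef_pos'],'pitch',Ro.from_quat(s['tcp_rot']).as_matrix(),'tip',ktip(s))
for n in('top','side'):
    im=ctrl.read_camera(n);t=proj(n,ktip(s));print(n,t,proj(n,s['eef_pos']))
    x,y=np.round(t).astype(int);c=im[max(y-55,0):y+45,x-70:x+60];cv2.imwrite(f'pics/{n}1.png',cv2.resize(c,None,fx=5,fy=5,interpolation=3)); print(x-70,max(y-55,0))
cap=(.432,.272)
print(need(arc(cap,0,down=.004)-.06*AX+.06*Z,np.radians(40)), arc(cap,0,down=.004))
E
python3 -c "
import cv2,numpy as np
a=cv2.imread('pics/top1.png');b=cv2.imread('pics/side1.png')
h=min(a.shape[0],b.shape[0]);o=np.hstack([a[:h],b[:h]]);cv2.imwrite('pics/m1.png',cv2.resize(o,None,fx=.6,fy=.6))"
```

```text
[ 0.7923  0.3715  1.7241 -0.6861  1.6204  0.7732] [0.415  0.3624 0.204 ] pitch [[ 0.1485  0.9811  0.1237]
 [-0.7506  0.1933 -0.6319]
 [-0.6439  0.001   0.7651]] tip [0.4188 0.3437 0.1879]
top [286.8261 239.7861] [279.0775 240.5859]
217 185
side [283.7965 155.8286] [282.7714 147.5313]
214 101
(array([-0.0002, -0.0064, -0.118 ]), array([-0.0014,  0.0012,  0.0002])) [0.4269 0.2978 0.0278]
```

View pics/m1.png

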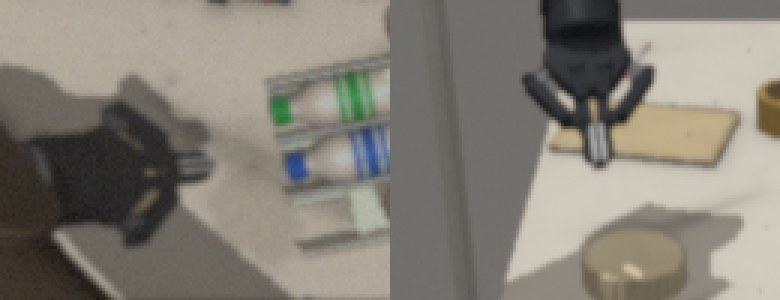

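play_rows([
  {"delta_pos": [0, -0.003, -0.03], "delta_rot": [0, 0, 0], "claw": 0},
  {"delta_pos": [0, -0.006, -0.06], "delta_rot": [0, 0, 0], "claw": 0},
  {"delta_pos": [0, -0.006, -0.09], "delta_rot": [0, 0, 0], "claw": 0},
  {"delta_pos": [0, -0.006, -0.118], "delta_rot": [0, 0, 0], "claw": 0},
  {"delta_pos": [0.002, -0.016, -0.128], "delta_rot": [0, 0, 0], "claw": 0},
  {"delta_pos": [0.004, -0.026, -0.138], "delta_rot": [0, 0, 0], "claw": 0},
  {"delta_pos": [0.006, -0.036, -0.148], "delta_rot": [0, 0, 0], "claw": 0},
  {"delta_pos": [0.008, -0.046, -0.158], "delta_rot": [0, 0, 0], "claw": 0},
  {"delta_pos": [0.01, -0.053, -0.166], "delta_rot": [0, 0, 0], "claw": 0},
  {"delta_pos": [0.011, -0.059, -0.172], "delta_rot": [0, 0, 0], "claw": 0},
  {"delta_pos": [0.012, -0.0646, -0.176], "delta_rot": [0, 0, 0], "claw": 0},
  {"delta_pos": [0.012, -0.0646, -0.176], "delta_rot": [0, 0, 0], "claw": 0},
  {"delta_pos": [0.012, -0.0646, -0.176], "delta_rot": [0, 0, 0], "claw": 0},
])

```text
time: 4.95
eef_pos: [0.4277, 0.2983, 0.03]
tcp_rot: [0.22, 0.264, -0.596, 0.726]
contact_force: [0.0, 0.0, -0.6]
opening: -0.001
```

```bash
python3 - <<'E'
from h import *
np.set_printoptions(precision=4,suppress=True)
s=ctrl.get_state();print(s['eef_pos'],s['contact_force'],'tip',ktip(s))
T=ctrl.read_camera('top');S=ctrl.read_camera('side')
print(blobs('top',T,100,128,(295,185,410,275)),blobs('side',S,100,128,(250,195,345,285)),blobs('top',T,45,85,(295,185,410,275)))
cv2.imwrite('pics/m2.png',np.hstack([cv2.resize(T[180:280,270:370],None,fx=4,fy=4,interpolation=3),cv2.resize(S[150:250,240:340],None,fx=4,fy=4,interpolation=3)]))
for th in list(range(0,90,5)):
    print(th,arc((.432,.272),np.radians(th))-s['eef_pos'])
E
```

```text
[0.4277 0.2983 0.03  ] [ 0.0058  0.0157 -0.613 ] tip [0.4314 0.2796 0.0138]
[([338, 228, 5, 15, 45], [340.2, 235.1]), ([312, 237, 7, 8, 43], [315.1, 240.3])] [([284, 209, 9, 5, 33], [287.6, 210.7]), ([282, 221, 17, 7, 31], [289.8, 222.6])] [([333, 210, 5, 15, 37], [334.9, 216.9]), ([308, 218, 6, 8, 33], [310.3, 221.5])]
0 [-0.0007 -0.0006  0.0018]
5 [-0.0004 -0.0021  0.0121]
10 [ 0.     -0.0045  0.0221]
15 [ 0.0007 -0.0077  0.0319]
20 [ 0.0015 -0.0117  0.0414]
25 [ 0.0024 -0.0166  0.0505]
30 [ 0.0035 -0.0222  0.0592]
35 [ 0.0048 -0.0285  0.0672]
40 [ 0.0062 -0.0355  0.0747]
45 [ 0.0075 -0.0424  0.0808]
50 [ 0.009  -0.0497  0.0862]
55 [ 0.0105 -0.0575  0.0909]
60 [ 0.0121 -0.0657  0.0949]
65 [ 0.0138 -0.0741  0.0981]
70 [ 0.0155 -0.0828  0.1006]
75 [ 0.0173 -0.0917  0.1023]
80 [ 0.0191 -0.1007  0.1033]
85 [ 0.0209 -0.1098  0.1034]
```

View pics/m2.png

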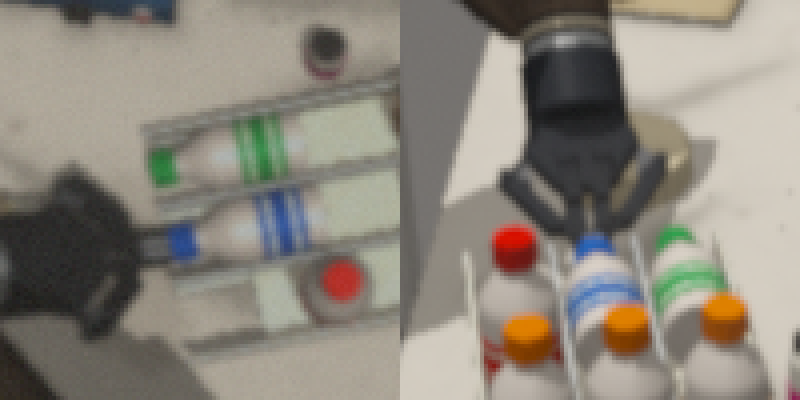

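play_rows([
  {"delta_pos": [-0.0005, -0.001, 0.003], "delta_rot": [0, 0, 0], "claw": 0},
  {"delta_pos": [-0.0005, -0.0015, 0.006], "delta_rot": [0, 0, 0], "claw": 0},
  {"delta_pos": [-0.0005, -0.002, 0.01], "delta_rot": [0, 0, 0], "claw": 0},
  {"delta_pos": [-0.0002, -0.003, 0.014], "delta_rot": [0, 0, 0], "claw": 0},
  {"delta_pos": [0, -0.004, 0.018], "delta_rot": [0, 0, 0], "claw": 0},
  {"delta_pos": [0, -0.005, 0.022], "delta_rot": [0, 0, 0], "claw": 0},
  {"delta_pos": [0.0003, -0.006, 0.027], "delta_rot": [0, 0, 0], "claw": 0},
  {"delta_pos": [0.0007, -0.008, 0.032], "delta_rot": [0, 0, 0], "claw": 0},
  {"delta_pos": [0.001, -0.01, 0.037], "delta_rot": [0, 0, 0], "claw": 0},
  {"delta_pos": [0.0015, -0.012, 0.042], "delta_rot": [0, 0, 0], "claw": 0},
  {"delta_pos": [0.002, -0.014, 0.046], "delta_rot": [0, 0, 0], "claw": 0},
  {"delta_pos": [0.0024, -0.0166, 0.051], "delta_rot": [0, 0, 0], "claw": 0},
  {"delta_pos": [0.003, -0.0195, 0.055], "delta_rot": [0, 0, 0], "claw": 0},
  {"delta_pos": [0.0035, -0.022, 0.059], "delta_rot": [0, 0, 0], "claw": 0},
  {"delta_pos": [0.0035, -0.022, 0.059], "delta_rot": [0, 0, 0], "claw": 0},
])

```text
time: 6.3
eef_pos: [0.4317, 0.2767, 0.0903]
tcp_rot: [0.221, 0.264, -0.595, 0.726]
contact_force: [0.4, 0.2, 0.4]
opening: 0.001
```

```bash
python3 - <<'E'
from h import *
np.set_printoptions(precision=4,suppress=True)
s=ctrl.get_state();print(s['eef_pos'],s['contact_force'],'tip',ktip(s))
T=ctrl.read_camera('top');S=ctrl.read_camera('side')
b=[blobs('top',T,100,128,(295,185,410,275)),blobs('side',S,100,128,(250,180,345,285))];print(b)
cv2.imwrite('pics/m3.png',np.hstack([cv2.resize(T[180:280,270:370],None,fx=4,fy=4,interpolation=3),cv2.resize(S[150:250,240:340],None,fx=4,fy=4,interpolation=3)]))
for th in list(range(30,95,5)):
    print(th,arc((.432,.272),np.radians(th))-s['eef_pos'])
E
```

```text
[0.4317 0.2767 0.0903] [0.3992 0.1611 0.4231] tip [0.4355 0.258  0.0741]
[[([348, 227, 4, 13, 25], [350.0, 232.8]), ([320, 233, 9, 8, 57], [324.3, 236.4])], [([284, 200, 10, 7, 55], [288.2, 202.5]), ([283, 224, 13, 7, 31], [288.0, 226.3])]]
30 [-0.0005 -0.0006 -0.0011]
35 [ 0.0007 -0.0069  0.007 ]
40 [ 0.0021 -0.0139  0.0145]
45 [ 0.0034 -0.0208  0.0205]
50 [ 0.0049 -0.0281  0.0259]
55 [ 0.0064 -0.0359  0.0306]
60 [ 0.008  -0.0441  0.0346]
65 [ 0.0097 -0.0525  0.0378]
70 [ 0.0114 -0.0612  0.0403]
75 [ 0.0132 -0.0701  0.042 ]
80 [ 0.015  -0.0791  0.043 ]
85 [ 0.0168 -0.0882  0.0431]
90 [ 0.0186 -0.0972  0.0424]
```

View pics/m3.png

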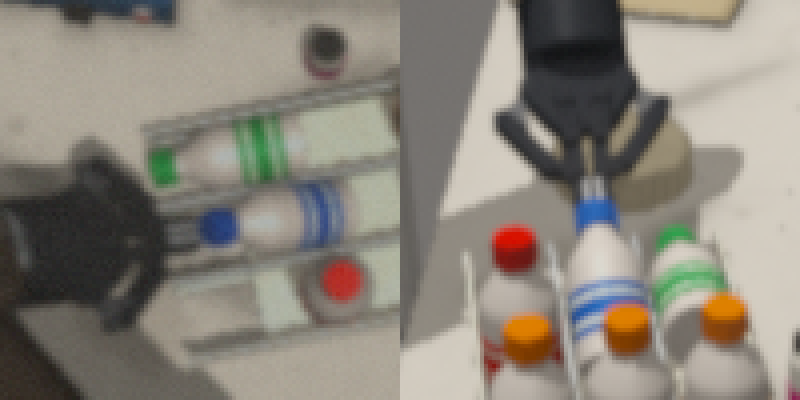

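play_rows([
  {"delta_pos": [0.0003, -0.003, 0.0035], "delta_rot": [0, 0, 0], "claw": 0},
  {"delta_pos": [0.0007, -0.007, 0.007], "delta_rot": [0, 0, 0], "claw": 0},
  {"delta_pos": [0.0014, -0.0105, 0.011], "delta_rot": [0, 0, 0], "claw": 0},
  {"delta_pos": [0.002, -0.014, 0.0145], "delta_rot": [0, 0, 0], "claw": 0},
  {"delta_pos": [0.0027, -0.0175, 0.0175], "delta_rot": [0, 0, 0], "claw": 0},
  {"delta_pos": [0.0034, -0.021, 0.0205], "delta_rot": [0, 0, 0], "claw": 0},
  {"delta_pos": [0.004, -0.0245, 0.023], "delta_rot": [0, 0, 0], "claw": 0},
  {"delta_pos": [0.005, -0.028, 0.026], "delta_rot": [0, 0, 0], "claw": 0},
  {"delta_pos": [0.0056, -0.032, 0.028], "delta_rot": [0, 0, 0], "claw": 0},
  {"delta_pos": [0.0064, -0.036, 0.0305], "delta_rot": [0, 0, 0], "claw": 0},
  {"delta_pos": [0.007, -0.04, 0.0325], "delta_rot": [0, 0, 0], "claw": 0},
  {"delta_pos": [0.008, -0.044, 0.0345], "delta_rot": [0, 0, 0], "claw": 0},
  {"delta_pos": [0.0085, -0.0465, 0.0355], "delta_rot": [0, 0, 0], "claw": 0},
  {"delta_pos": [0.009, -0.049, 0.0365], "delta_rot": [0, 0, 0], "claw": 0},
  {"delta_pos": [0.0095, -0.0515, 0.0375], "delta_rot": [0, 0, 0], "claw": 0},
  {"delta_pos": [0.01, -0.054, 0.0383], "delta_rot": [0, 0, 0], "claw": 0},
  {"delta_pos": [0.0105, -0.0565, 0.039], "delta_rot": [0, 0, 0], "claw": 0},
  {"delta_pos": [0.011, -0.059, 0.04], "delta_rot": [0, 0, 0], "claw": 0},
  {"delta_pos": [0.0115, -0.0612, 0.0403], "delta_rot": [0, 0, 0], "claw": 0},
  {"delta_pos": [0.0115, -0.0612, 0.0403], "delta_rot": [0, 0, 0], "claw": 0},
])

```text
time: 8.07
eef_pos: [0.4429, 0.2154, 0.1299]
tcp_rot: [0.221, 0.264, -0.596, 0.726]
contact_force: [0.1, -0.7, 0.4]
opening: -0.001
```

```bash
python3 - <<'E'
from h import *
np.set_printoptions(precision=4,suppress=True)
s=ctrl.get_state();print(s['eef_pos'],s['contact_force'],'tip',ktip(s))
T=ctrl.read_camera('top');S=ctrl.read_camera('side')
t=blobs('top',T,100,128,(295,185,410,275));q=blobs('side',S,100,128,(250,180,345,285));print(t,q)
print([two(i[1],j[1]) for i in t for j in q])
up=np.array([.432,.272,0])+.134*AX+.128*Z;print('upright cap predicted',up,proj('top',up),proj('side',up))
cv2.imwrite('pics/m4.png',np.hstack([cv2.resize(T[180:280,290:390],None,fx=4,fy=4,interpolation=3),cv2.resize(S[170:270,240:340],None,fx=4,fy=4,interpolation=3)]))
E
```

```text
[0.4429 0.2154 0.1299] [ 0.0915 -0.689   0.3925] tip [0.4467 0.1967 0.1137]
[([356, 224, 9, 9, 60], [360.3, 227.7])] [([287, 207, 11, 11, 94], [292.0, 211.9])]
[(array([0.4558, 0.1424, 0.1355]), np.float64(0.0023758174230736795))]
upright cap predicted [0.458  0.1405 0.128 ] [360.8182 227.6831] [293.4512 214.793 ]
```

View pics/m4.png

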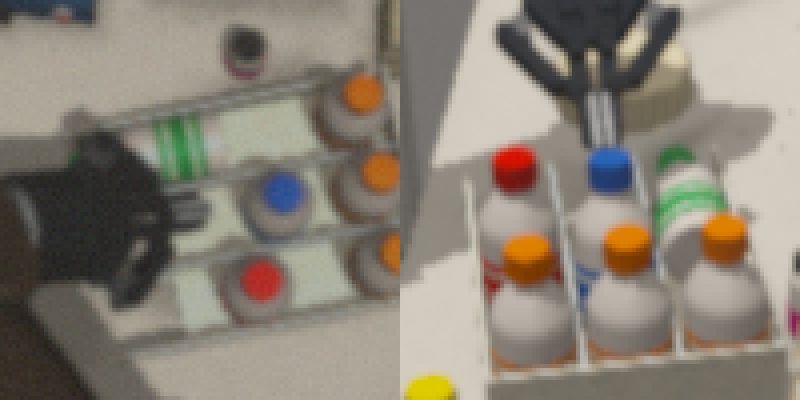

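play_rows([
  {"delta_pos": [-0.003, 0.015, 0.006], "delta_rot": [0, 0, 0], "claw": 0},
  {"delta_pos": [-0.009, 0.045, 0.015], "delta_rot": [0, 0, 0], "claw": 0},
  {"delta_pos": [-0.015, 0.08, 0.03], "delta_rot": [0, 0, 0], "claw": 0},
  {"delta_pos": [-0.02, 0.115, 0.03], "delta_rot": [0, 0, 0], "claw": 0},
  {"delta_pos": [-0.01, 0.145, 0.03], "delta_rot": [0, 0, 0], "claw": 0},
  {"delta_pos": [0.015, 0.16, 0.02], "delta_rot": [0, 0, 0], "claw": 0},
  {"delta_pos": [0.029, 0.158, 0], "delta_rot": [0, 0, 0], "claw": 0},
  {"delta_pos": [0.029, 0.158, -0.02], "delta_rot": [0, 0, 0], "claw": 0},
  {"delta_pos": [0.029, 0.158, -0.042], "delta_rot": [0, 0, 0], "claw": 0},
  {"delta_pos": [0.031, 0.148, -0.052], "delta_rot": [0, 0, 0], "claw": 0},
  {"delta_pos": [0.033, 0.138, -0.062], "delta_rot": [0, 0, 0], "claw": 0},
  {"delta_pos": [0.035, 0.128, -0.072], "delta_rot": [0, 0, 0], "claw": 0},
  {"delta_pos": [0.037, 0.118, -0.082], "delta_rot": [0, 0, 0], "claw": 0},
  {"delta_pos": [0.039, 0.11, -0.09], "delta_rot": [0, 0, 0], "claw": 0},
  {"delta_pos": [0.04, 0.104, -0.096], "delta_rot": [0, 0, 0], "claw": 0},
  {"delta_pos": [0.041, 0.0985, -0.102], "delta_rot": [0, 0, 0], "claw": 0},
  {"delta_pos": [0.041, 0.0985, -0.102], "delta_rot": [0, 0, 0], "claw": 0},
  {"delta_pos": [0.041, 0.0985, -0.102], "delta_rot": [0, 0, 0], "claw": 0},
])

```text
time: 9.67
eef_pos: [0.484, 0.3138, 0.0278]
tcp_rot: [0.221, 0.264, -0.596, 0.726]
contact_force: [0.4, 0.0, -0.1]
opening: 0.004
```

```bash
python3 - <<'E'
from h import *
np.set_printoptions(precision=4,suppress=True)
s=ctrl.get_state();print(s['eef_pos'],s['contact_force'],'tip',ktip(s),need([0,0,0],np.radians(40))[1])
T=ctrl.read_camera('top');S=ctrl.read_camera('side')
print(blobs('top',T,100,128,(295,185,410,275)),blobs('top',T,45,85,(295,185,410,275)),blobs('side',S,45,85,(250,195,345,285)))
cv2.imwrite('pics/m5.png',np.hstack([cv2.resize(T[180:280,270:370],None,fx=4,fy=4,interpolation=3),cv2.resize(S[150:250,240:340],None,fx=4,fy=4,interpolation=3)]))
for th in list(range(0,75,5)):
    print(th,arc((.489,.288),np.radians(th))-s['eef_pos'])
E
```

```text
[0.484  0.3138 0.0278] [ 0.4365  0.0175 -0.1074] tip [0.4877 0.2951 0.0116] [-0.0017  0.0015  0.0004]
[([357, 224, 9, 9, 61], [361.0, 227.6])] [([333, 210, 5, 14, 36], [334.9, 216.7]), ([307, 218, 7, 8, 38], [310.1, 221.7])] [([304, 206, 9, 6, 29], [307.6, 207.9]), ([304, 218, 13, 6, 18], [309.9, 219.6])]
0 [-0.0001 -0.0001  0.004 ]
5 [ 0.0002 -0.0016  0.0143]
10 [ 0.0007 -0.004   0.0243]
15 [ 0.0013 -0.0072  0.0341]
20 [ 0.0021 -0.0112  0.0436]
25 [ 0.0031 -0.0161  0.0527]
30 [ 0.0042 -0.0217  0.0614]
35 [ 0.0055 -0.028   0.0695]
40 [ 0.0068 -0.035   0.077 ]
45 [ 0.0082 -0.0419  0.083 ]
50 [ 0.0097 -0.0492  0.0884]
55 [ 0.0112 -0.057   0.0931]
60 [ 0.0128 -0.0652  0.0971]
65 [ 0.0145 -0.0736  0.1003]
70 [ 0.0162 -0.0823  0.1028]
```

View pics/m5.png

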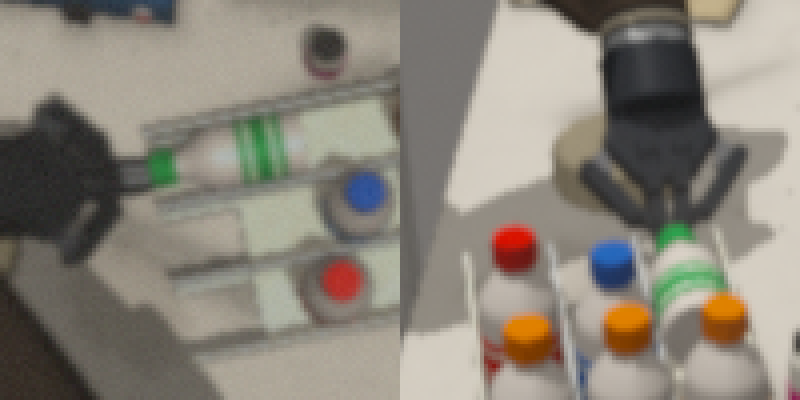

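Fingers are centred under the green cap, at (160,165) in the crop, and blue is standing. Same lift again.

play_rows([
  {"delta_pos": [0, -0.0005, 0.004], "delta_rot": [0, 0, 0], "claw": 0},
  {"delta_pos": [0, -0.001, 0.008], "delta_rot": [0, 0, 0], "claw": 0},
  {"delta_pos": [0, -0.0015, 0.012], "delta_rot": [0, 0, 0], "claw": 0},
  {"delta_pos": [0.0003, -0.0025, 0.016], "delta_rot": [0, 0, 0], "claw": 0},
  {"delta_pos": [0.0005, -0.003, 0.02], "delta_rot": [0, 0, 0], "claw": 0},
  {"delta_pos": [0.0007, -0.004, 0.0243], "delta_rot": [0, 0, 0], "claw": 0},
  {"delta_pos": [0.001, -0.0055, 0.029], "delta_rot": [0, 0, 0], "claw": 0},
  {"delta_pos": [0.0013, -0.0072, 0.034], "delta_rot": [0, 0, 0], "claw": 0},
  {"delta_pos": [0.0017, -0.009, 0.039], "delta_rot": [0, 0, 0], "claw": 0},
  {"delta_pos": [0.0021, -0.0112, 0.0436], "delta_rot": [0, 0, 0], "claw": 0},
  {"delta_pos": [0.0026, -0.0136, 0.048], "delta_rot": [0, 0, 0], "claw": 0},
  {"delta_pos": [0.0031, -0.016, 0.0527], "delta_rot": [0, 0, 0], "claw": 0},
  {"delta_pos": [0.0036, -0.019, 0.057], "delta_rot": [0, 0, 0], "claw": 0},
  {"delta_pos": [0.0042, -0.0217, 0.0614], "delta_rot": [0, 0, 0], "claw": 0},
  {"delta_pos": [0.0042, -0.0217, 0.0614], "delta_rot": [0, 0, 0], "claw": 0},
])

```text
time: 11.02
eef_pos: [0.489, 0.2926, 0.0909]
tcp_rot: [0.222, 0.263, -0.595, 0.726]
contact_force: [-0.1, 1.1, -0.6]
opening: 0.001
```

```bash
python3 - <<'E'
from h import *
np.set_printoptions(precision=4,suppress=True)
s=ctrl.get_state();print(s['eef_pos'],s['contact_force'],'tip',ktip(s))
T=ctrl.read_camera('top');S=ctrl.read_camera('side')
t=blobs('top',T,45,85,(295,185,410,275));q=blobs('side',S,45,85,(250,180,345,285));print(t,q)
th=np.radians(30);u=-np.cos(th)*AX+np.sin(th)*Z;v=np.sin(th)*AX+np.cos(th)*Z
c=np.array([.489,.288,.02])+.108*AX+.108*u+.026*v;print('pred cap',c,proj('top',c),proj('side',c))
for th in (30,40,50,60,70): print(th,arc((.489,.288),np.radians(th))-s['eef_pos'])
E
```

```text
[0.489  0.2926 0.0909] [-0.052   1.0669 -0.5605] tip [0.4928 0.2739 0.0747]
[([343, 209, 4, 12, 20], [344.6, 214.5]), ([316, 213, 7, 8, 50], [319.0, 216.8])] [([305, 197, 10, 7, 47], [309.4, 199.5]), ([305, 221, 16, 6, 41], [311.9, 222.8])]
pred cap [0.4943 0.2611 0.0965] [318.4691 217.1351] [310.6874 200.0671]
30 [-0.0008 -0.0005 -0.0018]
40 [ 0.0018 -0.0138  0.0138]
50 [ 0.0046 -0.028   0.0252]
60 [ 0.0078 -0.044   0.0339]
70 [ 0.0112 -0.0611  0.0397]
```

The cap is within about 1 px of where I predicted, so I'll finish the arc.

play_rows([
  {"delta_pos": [0.0003, -0.003, 0.0035], "delta_rot": [0, 0, 0], "claw": 0},
  {"delta_pos": [0.0007, -0.007, 0.007], "delta_rot": [0, 0, 0], "claw": 0},
  {"delta_pos": [0.0014, -0.0105, 0.011], "delta_rot": [0, 0, 0], "claw": 0},
  {"delta_pos": [0.002, -0.014, 0.0142], "delta_rot": [0, 0, 0], "claw": 0},
  {"delta_pos": [0.0027, -0.0175, 0.0172], "delta_rot": [0, 0, 0], "claw": 0},
  {"delta_pos": [0.0034, -0.021, 0.0202], "delta_rot": [0, 0, 0], "claw": 0},
  {"delta_pos": [0.004, -0.0245, 0.0228], "delta_rot": [0, 0, 0], "claw": 0},
  {"delta_pos": [0.0048, -0.028, 0.0255], "delta_rot": [0, 0, 0], "claw": 0},
  {"delta_pos": [0.0056, -0.032, 0.0278], "delta_rot": [0, 0, 0], "claw": 0},
  {"delta_pos": [0.0064, -0.036, 0.03], "delta_rot": [0, 0, 0], "claw": 0},
  {"delta_pos": [0.007, -0.04, 0.032], "delta_rot": [0, 0, 0], "claw": 0},
  {"delta_pos": [0.008, -0.044, 0.034], "delta_rot": [0, 0, 0], "claw": 0},
  {"delta_pos": [0.0085, -0.0465, 0.035], "delta_rot": [0, 0, 0], "claw": 0},
  {"delta_pos": [0.009, -0.049, 0.036], "delta_rot": [0, 0, 0], "claw": 0},
  {"delta_pos": [0.0095, -0.0515, 0.037], "delta_rot": [0, 0, 0], "claw": 0},
  {"delta_pos": [0.01, -0.054, 0.0378], "delta_rot": [0, 0, 0], "claw": 0},
  {"delta_pos": [0.0105, -0.0565, 0.0387], "delta_rot": [0, 0, 0], "claw": 0},
  {"delta_pos": [0.011, -0.059, 0.0395], "delta_rot": [0, 0, 0], "claw": 0},
  {"delta_pos": [0.0113, -0.0612, 0.04], "delta_rot": [0, 0, 0], "claw": 0},
  {"delta_pos": [0.0113, -0.0612, 0.04], "delta_rot": [0, 0, 0], "claw": 0},
])

```text
time: 12.78
eef_pos: [0.4999, 0.2313, 0.1301]
tcp_rot: [0.222, 0.264, -0.595, 0.726]
contact_force: [-0.5, -0.6, 0.1]
opening: -0.0
```

```bash
cat > chk.py <<'E'
from h import *
import sys
np.set_printoptions(precision=4,suppress=True)
s=ctrl.get_state();print(s['time'],s['eef_pos'],s['contact_force'])
T=ctrl.read_camera('top');S=ctrl.read_camera('side')
for nm,a,b in(('green',45,85),('blue',100,128),('red/or',0,14)):
    t=blobs('top',T,a,b,(295,185,410,275),amin=25);q=blobs('side',S,a,b,(250,180,345,285),amin=25)
    print(nm,[i[1] for i in t],[i[1] for i in q]); 
    if nm!='red/or' : print([two(i[1],j[1]) for i in t for j in q])
cv2.imwrite(sys.argv[1],np.hstack([cv2.resize(T[175:285,240:410],None,fx=3,fy=3,interpolation=3)[:, :420],cv2.resize(S[170:280,235:350],None,fx=3,fy=3,interpolation=3)]))
if len(sys.argv)>2:
    T0=cv2.imread('pics/top0.png');d=cv2.absdiff(T,T0).max(2);print('diff curd,tape,ink',[int(np.percentile(d[y-14:y+14,x-14:x+14],95)) for x,y in((256,240),(414,221),(351,191))])
E
python3 chk.py pics/m6.png
```

```text
12.7833 [0.4999 0.2313 0.1301] [-0.5248 -0.606   0.0702]
green [[360.5, 206.1]] [[315.3, 211.5]]
[(array([0.515 , 0.1405, 0.1389]), np.float64(0.006232571110888462))]
blue [[361.0, 227.6]] [[292.6, 215.6]]
[(array([0.4572, 0.1397, 0.1265]), np.float64(0.002558802766424619))]
red/or [[380.3, 202.7], [384.7, 222.3], [389.6, 242.2], [355.2, 249.7]] [[268.2, 211.8], [321.4, 231.1], [296.8, 233.3], [270.7, 237.0]]
```

play_rows([
  {"delta_pos": [-0.002, 0.01, 0.004], "delta_rot": [0, 0, 0], "claw": 0},
  {"delta_pos": [-0.007, 0.035, 0.015], "delta_rot": [0, 0, 0], "claw": 0},
  {"delta_pos": [-0.014, 0.07, 0.04], "delta_rot": [0, 0, 0], "claw": 0},
  {"delta_pos": [-0.02, 0.1, 0.07], "delta_rot": [0, 0, 0], "claw": 0},
  {"delta_pos": [-0.025, 0.13, 0.1], "delta_rot": [0, 0, 0], "claw": 0},
  {"delta_pos": [-0.03, 0.16, 0.13], "delta_rot": [0, 0, 0], "claw": 0},
  {"delta_pos": [-0.03, 0.19, 0.15], "delta_rot": [0, 0, 0], "claw": 0},
  {"delta_pos": [-0.03, 0.2, 0.17], "delta_rot": [0, 0, 0], "claw": 0},
  {"delta_pos": [-0.03, 0.2, 0.17], "delta_rot": [0, 0, 0], "claw": 0},
  {"delta_pos": [-0.03, 0.2, 0.17], "delta_rot": [0, 0, 0], "claw": 0},
  {"delta_pos": [-0.03, 0.2, 0.17], "delta_rot": [0, 0, 0], "claw": 0},
  {"delta_pos": [-0.03, 0.2, 0.17], "delta_rot": [0, 0, 0], "claw": 0},
])

```text
time: 13.88
eef_pos: [0.4694, 0.4303, 0.2975]
tcp_rot: [0.22, 0.264, -0.596, 0.726]
contact_force: [-0.1, 0.2, 0.1]
opening: -0.001
```

```bash
python3 chk.py pics/m7.png 1
```

```text
13.8833 [0.4694 0.4303 0.2975] [-0.1392  0.231   0.0543]
green [[354.6, 208.2]] [[315.7, 211.9]]
[(array([0.5133, 0.1568, 0.1266]), np.float64(0.0023701861580075756))]
blue [[361.0, 227.5]] [[292.7, 215.7]]
[(array([0.4574, 0.1396, 0.1262]), np.float64(0.002642509661836632))]
red/or [[380.5, 202.9], [384.5, 222.2], [389.7, 242.1], [355.1, 249.6]] [[268.1, 211.4], [321.0, 230.8], [296.6, 233.3], [271.9, 236.5]]
diff curd,tape,ink [64, 15, 16]
```

View pics/m7.png

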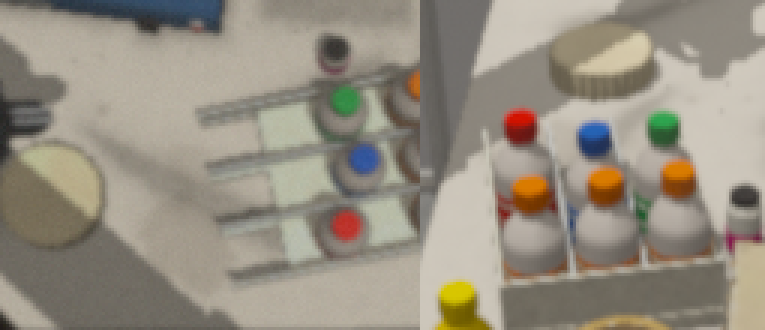

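play_rows([
  {"delta_pos": [0, 0, 0], "delta_rot": [0, 0, 0], "claw": 0},
  {"delta_pos": [0, 0, 0], "delta_rot": [0, 0, 0], "claw": 0},
  {"delta_pos": [0, 0, 0], "delta_rot": [0, 0, 0], "claw": 0},
  {"delta_pos": [0, 0, 0], "delta_rot": [0, 0, 0], "claw": 0},
  {"delta_pos": [0, 0, 0], "delta_rot": [0, 0, 0], "claw": 0},
  {"delta_pos": [0, 0, 0], "delta_rot": [0, 0, 0], "claw": 0},
])

```text
time: 14.48
eef_pos: [0.4697, 0.4303, 0.2981]
tcp_rot: [0.22, 0.264, -0.596, 0.725]
contact_force: [0.0, -0.7, 0.3]
opening: -0.003
```

```bash
python3 chk.py pics/m8.png 1; python3 -c "
from plant import ctrl;print(ctrl.sign_off())"
```

```text
14.4833 [0.4697 0.4303 0.2981] [ 0.0052 -0.6827  0.314 ]
green [[354.6, 208.2]] [[315.7, 211.9]]
[(array([0.5133, 0.1568, 0.1266]), np.float64(0.0023701861580075756))]
blue [[360.9, 227.6]] [[292.7, 215.7]]
[(array([0.4573, 0.1399, 0.126 ]), np.float64(0.0024175012389753008))]
red/or [[380.4, 202.7], [384.7, 222.3], [389.7, 242.0], [355.0, 249.6]] [[268.1, 211.4], [321.0, 231.1], [296.6, 233.3], [272.1, 236.4]]
diff curd,tape,ink [64, 15, 16]
the job is handed in; nothing more can be done
None
```

Both fallen bottles, the blue-capped one in the middle lane and the green-capped one in the +58 lane, now stand upright in their own lanes. I tipped each one up with closed fingers under its cap and handed the job in at about 14.5 s of the 64 s allowed.

**Blue and green bottles:** In the last pictures both caps were at rest and within about 3 mm of where an upright bottle should have them. From the geometry, the feet ended about 37 mm from their starts (limit 62 mm); I did not measure the feet directly.

**Bottles left standing:** The red and three orange caps stayed within about half a pixel of their starting places in the top view.

**Curd disc, ink bottle and tape:** The picture difference was small for the tape and ink. It was larger for the curd disc (64 against about 15). I put that down to the arm's shadow across it, because its outline was still at about pixel (257, 240).

**Disagreement between checks:** Right after the lift, the green cap measured about 16 mm further along the lane and about 12 mm higher than upright. The two views disagreed by 6 mm, so I took it to be still rocking. It settled to the expected position, and two readings 0.6 s apart agreed.

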